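# Set the simmer valve under the sauce pot and hold it

### The arm

A 6-joint arm with a two-finger parallel gripper is mounted at the origin on the work surface. World frame = base frame: x ahead of the robot, y to its left, z up, the work surface at z = 0. Lengths are in m, angles in rad, forces in N, time in s.
With the tool pointing down it reaches from about 0.35 to 0.8 m from the base axis. Payload 7.3 kg.
Tool frame: the origin (TCP) lies midway between the tips of the shut fingers; the grasp point (between the pads) lies 19 mm behind it; z points along the fingers, y is the direction in which the jaws open and shut (so a half turn about z gives the same grasp; the last joint's range is limited). The gripper opens to 85 mm and grips with 20 to 120 N. Pads are 22 mm wide; open, the fingers measure 114 mm over their backs; the gripper's body (76 mm by 85 mm) begins 54 mm behind the grasp point. The pads swing forward as they close: fully open they stand 13 mm farther back than shut.
Start: joints at [1.159, 0.342, 1.524, -0, 1.275, -0.146], TCP at [0.138, 0.507, 0.231] pointing down, gripper open.
Joint ranges: [-2.53, 2.53], [-0.77, 2.02], [0.04, 2.7], [-1, 4.14], [0.28, 2.66], [-3.11, 3.11]. Speed limits (rad/s): [2.57, 2.57, 3.14, 3.14, 3.14, 3.14].

### API

Orientations are given as a unit quaternion [w, x, y, z].
In Python, from plant import robot gives the robot as it stands. The module is installed in compiled form; this text tells all that it offers. Calls block until the motion is done:
- robot.move_to(position, orientation): joint-space move of the TCP to a pose.
- robot.servo_line(position, v=0.15, attitude=None): straight line of the TCP; attitude=None keeps the orientation; v is the mean speed in m/s.
- robot.set_joints(angles): joint-space move.
- robot.open_gripper() and robot.clamp(): open the fingers fully, or close them until they stop; the grip force is fixed at half the most.
- robot.wait(seconds).
- robot.solve_ik(position, orientation): joint angles nearest the present ones, or None.
- robot.grab_frame(name): name is "scene" or "top"; returns the picture (480x640x3 uint8, red, green, blue); there is no depth.
- robot.calibration(name): a dict with "fx", "fy", "cx", "cy" (pixels), "world_to_cam" (4x4, takes a point from world to camera coordinates). Camera axes: x right, y down, z forward; pixel columns grow to the right and rows downward; lengths in m; the calibration is good to about 2 mm. A picture is of the moment at which its call begins. calibration takes no time and is no camera call.
A pose or a line that the arm cannot do raises robot.MotionError and nothing moves.
- robot.job_done(): hands the job in, once; it reports no verdict.
Readings, each from a call of its own:
- robot.get_time_s(): time.
- robot.get_joint_positions(): joint angles.
- robot.get_joint_vel(): joint speeds.
- robot.get_tau(): joint torques, N m.
- robot.get_position(): TCP position.
- robot.get_ee_rot(): TCP orientation.
- robot.get_ft_force(): force on the tool from outside, world axes, zero at the start.
- robot.get_moment(): the same for the moment, N m.
- robot.get_width(): opening from 0.0 (shut) to 1.0 (fully open).
Only numpy, scipy, OpenCV 4.12 (cv2) and the standard library are available. Lean on these libraries where they do the work, as an engineer would, in place of code of your own. Each camera call takes 0.05 s, during which the arm holds its last target.

### The job

One of the two gas burners carries the lidded sauce pot, the other a frying pan. On the valve of the pot's burner (each valve is piped to the burner on its own side), take the wheel's crank handle, close the wheel clockwise fully to its stop, then back it off exactly two turns, and finish still gripping that handle with the wheel at rest. Leave the other valve, the pot and pan, and the bowl, jar, spoon and shaker around the valves where they are.

Things in the scene. Friction and masses are not known exactly. Their poses are not given: they have to be found in the camera images.
- station: Fixed two-burner gas station of plain steel and brass on the table, 930 mm long along its own y; its yaw varies. Origin on the table midway between the two valves; own +x points away from the robot, own +y to the robot's left. Two square burners (240 mm, grate top 60 mm above the table) at its ends, own y = +345 and -345 mm; between them two upright valves at own y = +90 and -90 mm. The left valve is piped to the left burner, the right valve to the right burner.
- burner_left (a point): Centre of the grate top of the left burner (station's +y end), 60 mm above the table.
- axis_left (a point): Point on the vertical stem of the left valve, 100 mm above the table, just over the hub (hub and rim tops at 104 and 100 mm). The hand wheel lies level around it: bare metal, rim radius 50 mm, bar 12 mm thick.
- valve_left (a joint): Turn of the left hand wheel, rad, 0 = closed against its stop, at which its handle stands on the wheel's robot side (the station's own -x). Grows as it opens, anticlockwise seen from above (clockwise closes); one turn is 6.283; 25.13 (four turns) is its far stop. Starts somewhere from 2 to 9. Stiff enough to stay where it is left; about 2 N at the handle turns it.
- handle_left: Upright round pale-wood crank grip of the left hand wheel, 22 mm in diameter, 55 mm tall, standing on the rim 50 mm from the stem axis. It spins freely about its own upright axis, so a gripper can keep one orientation all the way round. Origin at the centre of its foot, 102 mm above the table; top at 157 mm; full diameter from 114 to 148 mm.
- burner_right (a point): Centre of the grate top of the right burner (station's -y end), 60 mm above the table.
- axis_right (a point): Point on the vertical stem of the right valve, 100 mm above the table, just over the hub (hub and rim tops at 104 and 100 mm). The hand wheel lies level around it: bare metal, rim radius 50 mm, bar 12 mm thick.
- valve_right (a joint): Turn of the right hand wheel, rad, 0 = closed against its stop, at which its handle stands on the wheel's robot side (the station's own -x). Grows as it opens, anticlockwise seen from above (clockwise closes); one turn is 6.283; 25.13 (four turns) is its far stop. Starts somewhere from 2 to 9. Stiff enough to stay where it is left; about 2 N at the handle turns it.
- handle_right: Upright round pale-wood crank grip of the right hand wheel, 22 mm in diameter, 55 mm tall, standing on the rim 50 mm from the stem axis. It spins freely about its own upright axis, so a gripper can keep one orientation all the way round. Origin at the centre of its foot, 102 mm above the table; top at 157 mm; full diameter from 114 to 148 mm.
- pot: Lidded round sauce pot of bare steel, 200 mm in diameter, 133 mm tall with its lid knob, two small loop ears (250 mm over them). Stands on one of the two burners. Origin at the centre of its underside.
- pan: Shallow round frying pan of dark steel, 220 mm in diameter, 40 mm deep, with a long straight handle (its own +x, reaching 250 mm from the centre). Stands on the other burner. Origin at the centre of its underside.
- bowl: Small white bowl, 100 mm across, 50 mm tall, behind the right valve. Bystander. Origin under its centre.
- jar: Small amber glass jar, 48 mm in diameter, 80 mm tall, behind the left valve. Bystander. Origin under its centre.
- shaker: Steel shaker, 44 mm in diameter, 70 mm tall, in front of the right valve. Bystander. Origin under its centre.
- spoon: Wooden spoon, 200 mm long, lying on the table in front of the left valve. Bystander.

How it is judged:
On the way, in this order (a step that is already met when the one before it is completed fails the run):
1. the valve of the pot's burner is closed against its stop (((horizontal distance between pot and burner_left below 0.08 m and value of joint valve_left below 0.1 rad) or (horizontal distance between pot and burner_right below 0.08 m and value of joint valve_right below 0.1 rad))), for 0.2 s.
2. the same valve is backed off two turns (((horizontal distance between pot and burner_left below 0.08 m and value of joint valve_left between 12.216 and 12.916 rad) or (horizontal distance between pot and burner_right below 0.08 m and value of joint valve_right between 12.216 and 12.916 rad))), for 0.2 s.
At the end, for the whole second after the job is handed in: The pot's valve is two turns open (12.57 rad, +-0.35) and at rest (under 0.1 rad/s), its handle between the fingers (over 2 N, grasp point within 25 mm of its axis in plan); the other valve's handle is within 20 mm, cookware and bystanders within 30 mm, of where they started (((horizontal distance between pot and burner_left below 0.08 m and value of joint valve_left between 12.216 and 12.916 rad and velocity of joint valve_left between -0.1 and 0.1 rad/s and contact force between the fingers and handle_left above 2 N and horizontal distance between the grasp point and handle_left below 0.025 m and distance of handle_right from where it was at the start of the episode below 0.02 m) or (horizontal distance between pot and burner_right below 0.08 m and value of joint valve_right between 12.216 and 12.916 rad and velocity of joint valve_right between -0.1 and 0.1 rad/s and contact force between the fingers and handle_right above 2 N and horizontal distance between the grasp point and handle_right below 0.025 m and distance of handle_left from where it was at the start of the episode below 0.02 m)) and distance of each of pot, pan, bowl, jar, spoon, shaker from where it was at the start of the episode below 0.03 m); the arm keeps its last pose, push and grip.
It fails at once if the other burner's valve is turned ((horizontal distance between pot and burner_left below 0.08 m and distance of handle_right from where it was at the start of the episode above 0.02 m) or (horizontal distance between pot and burner_right below 0.08 m and distance of handle_left from where it was at the start of the episode above 0.02 m)).
It fails at once if the pot or pan is shoved (distance of any of pot, pan from where it was at the start of the episode above 0.03 m).
It fails at once if a bystander is shoved or knocked over (distance of any of bowl, jar, spoon, shaker from where it was at the start of the episode above 0.03 m).
It also fails if it takes over 61 s, if anything falls off the work surface, if the arm or the gripper's body presses on something with over 40 N, if the wrist force passes 120 N, or if a joint passes its speed limit or range.

## Working session

There is one attempt and no reset: what is moved stays moved. The work goes in short steps, each a Python script; the robot and the scene stay as the last script left them, time stands still between calls to the robot, and variables do not carry over. Pictures are saved under pics/ and viewed, and the job is handed in when it is done.

```bash
mkdir -p pics
python3 - <<'E'
from plant import robot
import cv2,numpy as np
for n in("scene","top"):
    cv2.imwrite(f"pics/{n}0.png",robot.grab_frame(n)[:,:,::-1])
    c=robot.calibration(n);print(n,c["fx"],c["fy"],c["cx"],c["cy"]);print(np.round(c["world_to_cam"],4).tolist())
print(robot.get_time_s(),robot.get_position(),robot.get_ee_rot(),robot.get_width())
E
```

```text
scene 460.6758719243289 460.6758719243289 321.5863891876195 238.2638844756016
[[0.1581, 0.9874, -0.0015, -0.1121], [0.7476, -0.1207, -0.6531, -0.391], [-0.6451, 0.1022, -0.7572, 1.5734], [0.0, 0.0, 0.0, 1.0]]
top 493.4830281730175 493.4830281730175 322.3265172764202 244.32989205264244
[[0.0092, -0.9999, 0.0138, 0.0139], [-0.9883, -0.0112, -0.1524, 0.608], [0.1525, -0.0122, -0.9882, 0.9157], [0.0, 0.0, 0.0, 1.0]]
0.1 [0.13774071 0.50624555 0.23069676] [-1.92383713e-04  1.32516526e-01  9.91180559e-01 -6.57782520e-04] 0.9987169128255223
```

View pics/scene0.png

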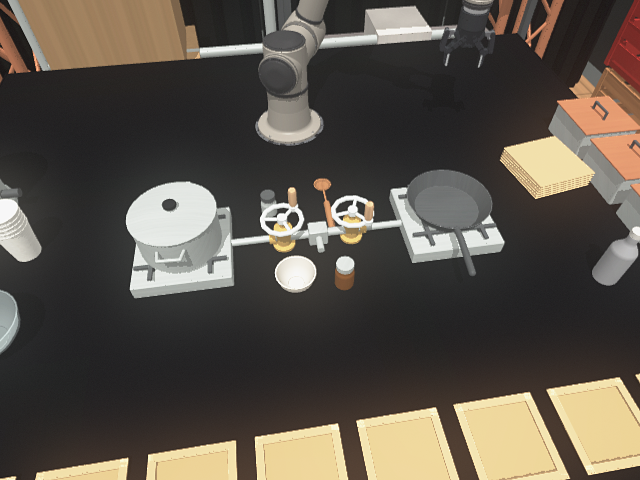

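View pics/top0.png

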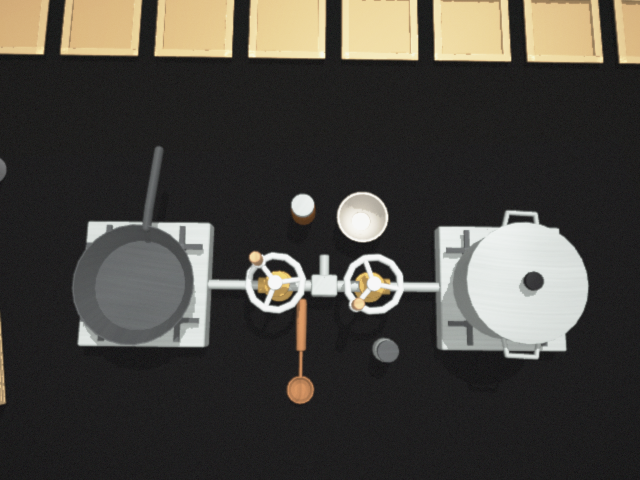

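The pot is on the right burner: right side of the top view, around (530,282). So the right valve is the one to turn. I'll zoom in on it for precise pixels.

Run:
```python
import cv2
a=cv2.imread("pics/top0.png")[240:340,235:415];b=cv2.imread("pics/scene0.png")[170:270,240:390]
cv2.imwrite("pics/ztop0.png",cv2.resize(a,None,fx=4.4,fy=4.4,interpolation=cv2.INTER_CUBIC))
cv2.imwrite("pics/zscene0.png",cv2.resize(b,None,fx=5,fy=5,interpolation=cv2.INTER_CUBIC))
```

```text
(no output)
```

View pics/ztop0.png

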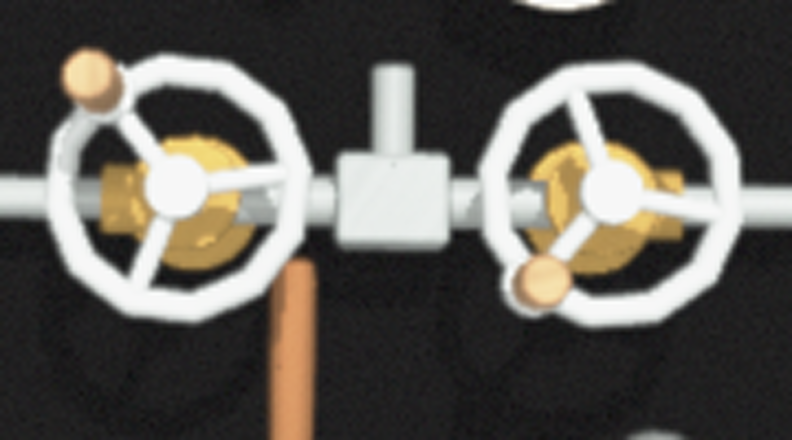

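View pics/zscene0.png

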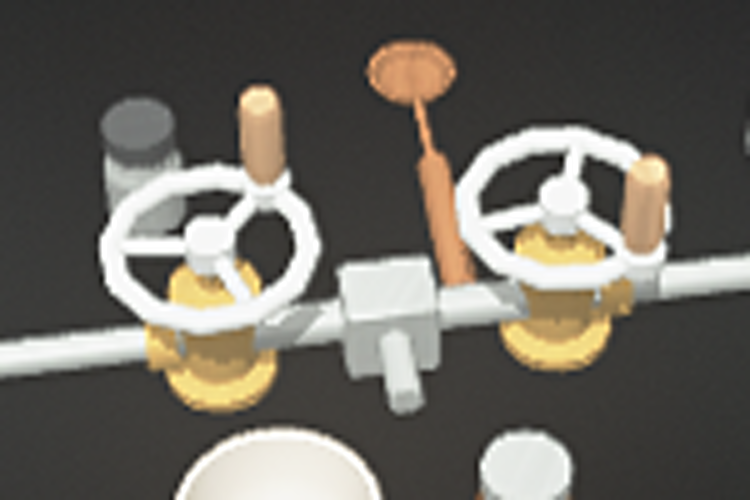

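```bash
cat > h.py <<'E'
import numpy as np,cv2
from plant import robot
def P(n):
    c=robot.calibration(n);K=np.array([[c["fx"],0,c["cx"]],[0,c["fy"],c["cy"]],[0,0,1]]);return K@np.array(c["world_to_cam"])[:3]
def tri(a,b):
    X=cv2.triangulatePoints(P("top"),P("scene"),np.array(a,float).reshape(2,1),np.array(b,float).reshape(2,1)).ravel();return X[:3]/X[3]
def at(n,px,z):
    p=P(n);H=np.stack([p[:,0],p[:,1],p[:,2]*z+p[:,3]],1);w=np.linalg.solve(H,[*px,1]);return w[:2]/w[2]
E
python3 - <<'E'
from h import *
T=lambda u,v:(235+u/4.4-.4,240+v/4.4-.4); S=lambda u,v:(240+u/5-.4,170+v/5-.4)
for n,a,b,z in[("hubR",(612,190),(210,232),.104),("hubL",(177,187),(564,193),.104),("hR",(547,279),(260,97),.157),("hL",(90,73),(650,166),.157)]:
    print(n,tri(T(*a),S(*b)),at("top",T(*a),z),at("scene",S(*b),z))
print("pot knob",tri((533,281),(169,204)))
for n,px,z in[("shaker",(386,349),.07),("bowl",(362,212),.05),("jar",(303,203),.08)]:print(n,at("top",px,z))
E
```

```text
hubR [ 0.52942593 -0.07227405  0.10544045] [ 0.52948118 -0.07287813] [ 0.52816492 -0.07173592]
hubL [0.52904452 0.10693626 0.10344451] [0.52887424 0.10614757] [0.52963793 0.10766598]
hR [ 0.4910219  -0.04060564  0.15660556] [ 0.49090164 -0.04137031] [ 0.49164769 -0.03972675]
hL [0.56908677 0.13765797 0.15696901] [0.56889598 0.13664714] [0.56915347 0.13883766]
pot knob [ 0.5287697  -0.32610667  0.1874532 ]
shaker [ 0.41017412 -0.09879495]
bowl [ 0.67244213 -0.05713357]
jar [0.68188982 0.05814614]
```

Triangulated positions:

| Point | x (m) | y (m) | z (m) |
|---|---|---|---|
| Right hub | 0.529 | -0.072 | 0.105 |
| Right handle top | 0.491 | -0.041 | 0.157 |

Hub to handle is 49.9 mm, and the station yaw is about 0. The handle stands about 39.5° clockwise past the closed direction, so the only valve angle in the 2 to 9 range is about 5.59 rad. Next I'll grasp it.

```bash
cat >> h.py <<'E'
C=np.array([.5290,-.0723]);R=.05;Z=.116;Q=[0,0,1,0]
def pos(th,c=C,z=Z):
    a=np.pi+th;return [c[0]+R*np.cos(a),c[1]+R*np.sin(a),z]
E
python3 - <<'E'
from h import *
print([robot.solve_ik(pos(t),Q) is not None for t in np.arange(0,6.3,.5)])
h=[.4908,-.0406]
robot.move_to([*h,.27],Q);print(robot.get_time_s(),robot.get_position())
robot.servo_line([*h,.20],v=.15)
cv2.imwrite("pics/t1.png",robot.grab_frame("top")[:,:,::-1]);cv2.imwrite("pics/s1.png",cv2.resize(robot.grab_frame("scene")[130:280,200:420,::-1],None,fx=3.6,fy=3.6))
print(robot.get_time_s(),robot.get_joint_positions())
E
```

```text
[True, True, True, True, True, True, True, True, True, True, True, True, True]
2.425 [ 0.4908273  -0.0399249   0.26996802]
3.1417 [-2.37909533e-01  3.10682109e-01  1.65871873e+00  2.81344690e-05
  1.16987453e+00 -1.80903787e+00]
```

View pics/s1.png

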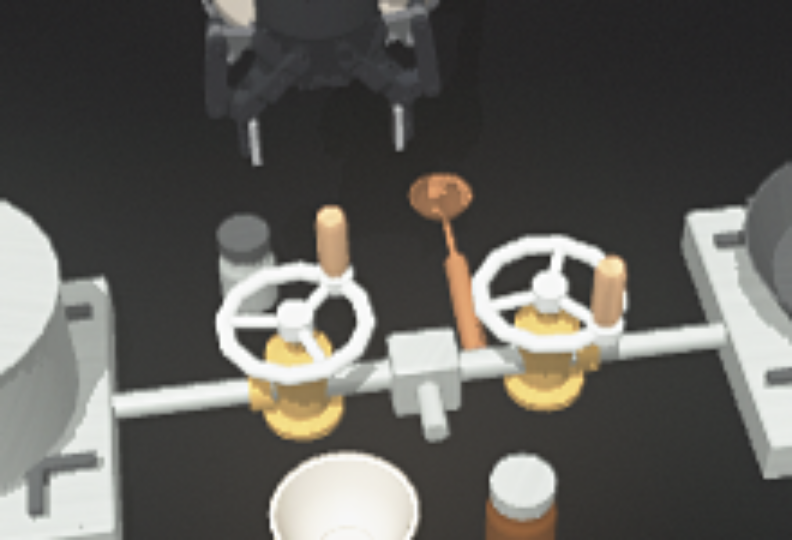

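The open fingers, with tips at (255,160) and (400,148), straddle the handle at (333,215) and are still above it. I'll descend and clamp.

Run:
```python
from h import *
h=[.4908,-.0406]
print(robot.get_ft_force())
robot.servo_line([*h,Z],v=.1);print(robot.get_ft_force(),robot.get_position())
robot.clamp();robot.wait(.2);print(robot.get_width(),robot.get_ft_force(),robot.get_position(),robot.get_time_s())
cv2.imwrite("pics/s2.png",cv2.resize(robot.grab_frame("scene")[130:280,200:420,::-1],None,fx=3.6,fy=3.6))
```

```text
[-0.63230974  0.4828491  -0.56270899]
[ 0.84876522 -0.41260506 -0.30899076] [ 0.49125002 -0.0407025   0.11657093]
0.23776621373764364 [-0.47915407 -1.05313001  4.99000983] [ 0.49109483 -0.04074159  0.11633864] 4.9417
```

View pics/s2.png

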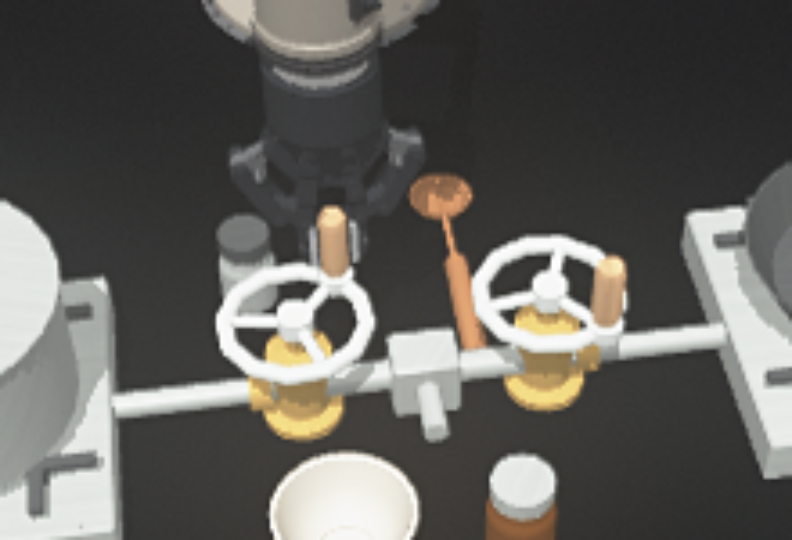

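The gripper stopped at 0.238 of its opening, about 20 mm, so the handle is between the pads. I'll start turning clockwise and watch the forces.

Run:
```python
from h import *
D=2*np.pi/24
th=5.594
for i in range(5):
    th-=D; robot.servo_line(pos(th),v=.06)
    p=robot.get_position();f=robot.get_ft_force();a=np.pi+th
    r=np.array([np.cos(a),np.sin(a)]);t=np.array([-r[1],r[0]])
    d=p[:2]-C;print(round(th,3),"actual ang",round((np.arctan2(d[1],d[0])-np.pi)%(2*np.pi),3),"rad",np.linalg.norm(d).round(4),"Fr",(f[:2]@r).round(1),"Ft",(f[:2]@t).round(1),"Fz",f[2].round(1),round(robot.get_time_s(),2))
print(robot.get_width())
```

```text
5.332 actual ang 5.317 rad 0.0492 Fr -3.8 Ft -1.6 Fz 3.1 5.36
5.07 actual ang 5.059 rad 0.0491 Fr -4.9 Ft -2.9 Fz 3.6 5.72
4.809 actual ang 4.798 rad 0.049 Fr -5.7 Ft -2.8 Fz 4.9 6.09
4.547 actual ang 4.538 rad 0.049 Fr -4.4 Ft -3.1 Fz 5.5 6.46
4.285 actual ang 4.278 rad 0.0491 Fr -3.9 Ft -1.8 Fz 6.2 6.83
0.23593230285552247
```

```bash
cat >> h.py <<'E'
def go(th,v=.06,pr=True):
    robot.servo_line(pos(th),v=v)
    p=robot.get_position();f=robot.get_ft_force();a=np.pi+th
    r=np.array([np.cos(a),np.sin(a)]);t=np.array([-r[1],r[0]]);d=p[:2]-C
    if pr:print(round(th,3),"ang",round((np.arctan2(d[1],d[0])-np.pi+.5)%(2*np.pi)-.5,3),"r",np.linalg.norm(d).round(4),"Fr",(f[:2]@r).round(1),"Ft",(f[:2]@t).round(1),"Fz",f[2].round(1),"t",round(robot.get_time_s(),2))
    return f[:2]@r,f[:2]@t,f[2]
E
python3 - <<'E'
from h import *
th=4.285;D=2*np.pi/24
while th-D>.2:
    th-=D;F=go(th)
    if np.hypot(*F[:2])>25:print("STOP");break
else:
    while th>-.2:
        th-=.05;F=go(th,.05)
        if abs(F[1])>15:print("contact");break
robot.wait(.4)
print(robot.get_width(),robot.get_ft_force(),robot.get_position())
cv2.imwrite("pics/s3.png",cv2.resize(robot.grab_frame("scene")[130:280,200:420,::-1],None,fx=3.6,fy=3.6))
cv2.imwrite("pics/t3.png",robot.grab_frame("top")[:,:,::-1])
E
```

```text
4.023 ang 4.018 r 0.0492 Fr -2.4 Ft -2.8 Fz 6.6 t 7.19
3.761 ang 3.756 r 0.0494 Fr -1.8 Ft -2.1 Fz 7.1 t 7.56
3.5 ang 3.493 r 0.0496 Fr -0.1 Ft -1.9 Fz 7.1 t 7.92
3.238 ang 3.23 r 0.0498 Fr 0.4 Ft -1.6 Fz 6.4 t 8.29
2.976 ang 2.964 r 0.0501 Fr 1.3 Ft -2.0 Fz 6.5 t 8.66
2.714 ang 2.698 r 0.0504 Fr 1.6 Ft -2.0 Fz 6.0 t 9.03
2.452 ang 2.433 r 0.0506 Fr 2.9 Ft -2.1 Fz 6.0 t 9.39
2.191 ang 2.17 r 0.0508 Fr 3.3 Ft -2.0 Fz 6.5 t 9.76
1.929 ang 1.907 r 0.051 Fr 4.0 Ft -2.2 Fz 6.7 t 10.12
1.667 ang 1.645 r 0.051 Fr 4.2 Ft -1.7 Fz 7.8 t 10.49
1.405 ang 1.383 r 0.051 Fr 3.8 Ft -1.9 Fz 7.8 t 10.86
1.143 ang 1.12 r 0.051 Fr 3.2 Ft -1.6 Fz 10.1 t 11.22
0.882 ang 0.859 r 0.0509 Fr 2.2 Ft -0.9 Fz 10.7 t 11.59
0.62 ang 0.599 r 0.0507 Fr 0.3 Ft -1.6 Fz 10.2 t 11.96
0.358 ang 0.342 r 0.0505 Fr -0.9 Ft -2.8 Fz 9.1 t 12.32
0.308 ang 0.304 r 0.0504 Fr -1.2 Ft -0.8 Fz 7.5 t 12.57
0.258 ang 0.257 r 0.0504 Fr -1.4 Ft 0.8 Fz 7.1 t 12.82
0.208 ang 0.208 r 0.0503 Fr -1.3 Ft 0.7 Fz 7.6 t 13.07
0.158 ang 0.159 r 0.0503 Fr -0.9 Ft 1.1 Fz 7.1 t 13.32
0.108 ang 0.11 r 0.0502 Fr -1.2 Ft 0.6 Fz 6.9 t 13.57
0.058 ang 0.06 r 0.0502 Fr -1.9 Ft 0.2 Fz 7.3 t 13.82
0.008 ang 0.018 r 0.0501 Fr -1.2 Ft 1.9 Fz 6.9 t 14.07
-0.042 ang 0.012 r 0.0501 Fr -0.8 Ft 12.3 Fz 4.4 t 14.32
-0.092 ang 0.006 r 0.05 Fr -0.2 Ft 24.2 Fz 4.1 t 14.57
contact
0.23276066231636672 [ -1.72077022 -22.68935389   3.54059643] [ 0.47900502 -0.07260319  0.11638728]
```

View pics/s3.png

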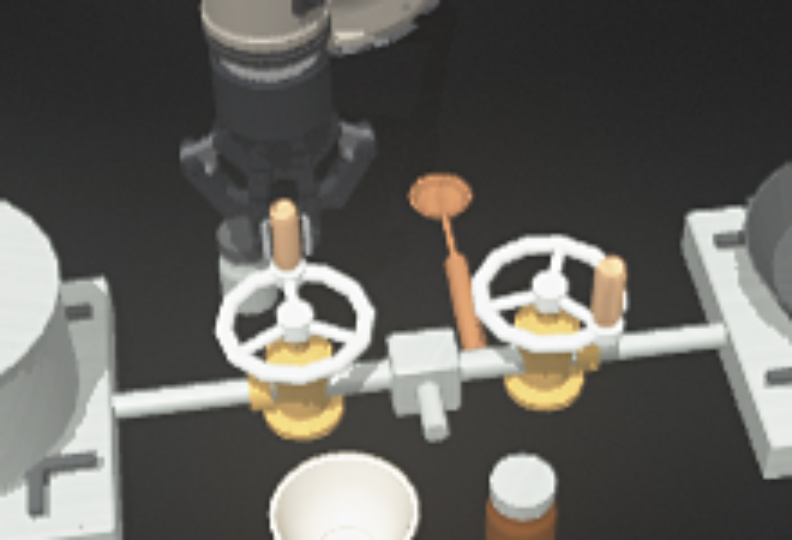

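I hit the stop: tangential force reached 24 N at the predicted angle of about 0, and the handle at (285,235) stands on the robot side. The shaker hasn't moved. Now I'll open it two turns.

Run:
```python
from h import *
D=2*np.pi/24
for k in range(49):
    F=go(k*D,pr=k%4==0)
    if np.hypot(*F[:2])>30:print("STOP",k,F);break
robot.wait(.5)
print(k,robot.get_width(),robot.get_ft_force(),robot.get_position(),np.abs(robot.get_joint_vel()).max(),robot.get_time_s())
cv2.imwrite("pics/s4.png",cv2.resize(robot.grab_frame("scene")[130:280,200:420,::-1],None,fx=3.6,fy=3.6))
cv2.imwrite("pics/t4.png",robot.grab_frame("top")[:,:,::-1])
```

```text
0.0 ang 0.019 r 0.0501 Fr -1.5 Ft 1.6 Fz 7.5 t 15.32
1.047 ang 1.051 r 0.051 Fr 2.7 Ft 1.5 Fz 7.4 t 16.79
2.094 ang 2.096 r 0.0509 Fr 4.6 Ft 1.8 Fz 4.7 t 18.26
3.142 ang 3.154 r 0.0499 Fr 1.3 Ft 1.6 Fz 6.9 t 19.73
4.189 ang 4.214 r 0.049 Fr -2.6 Ft 1.7 Fz 10.3 t 21.19
5.236 ang 5.258 r 0.0492 Fr -4.6 Ft 2.4 Fz 6.5 t 22.66
6.283 ang 0.012 r 0.0501 Fr -1.7 Ft 1.8 Fz 7.1 t 24.12
7.33 ang 1.048 r 0.0509 Fr 3.3 Ft 2.4 Fz 8.1 t 25.59
8.378 ang 2.095 r 0.0508 Fr 4.3 Ft 2.2 Fz 3.9 t 27.06
9.425 ang 3.156 r 0.0499 Fr 2.5 Ft 1.7 Fz 7.5 t 28.52
10.472 ang 4.217 r 0.0491 Fr -1.9 Ft 2.0 Fz 10.8 t 29.99
11.519 ang 5.257 r 0.0492 Fr -5.2 Ft 2.0 Fz 6.3 t 31.46
12.566 ang 0.011 r 0.0501 Fr -1.8 Ft 2.1 Fz 6.1 t 32.92
48 0.23733958667056493 [ 2.43982854 -1.34676576  7.11690574] [ 0.478881   -0.07269053  0.11630342] 0.0011656117548362853 33.425
```

View pics/s4.png

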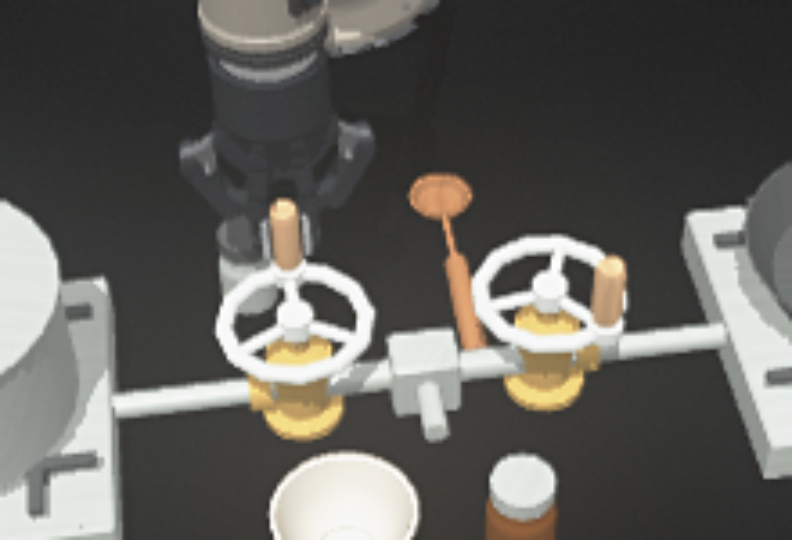

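View pics/t4.png

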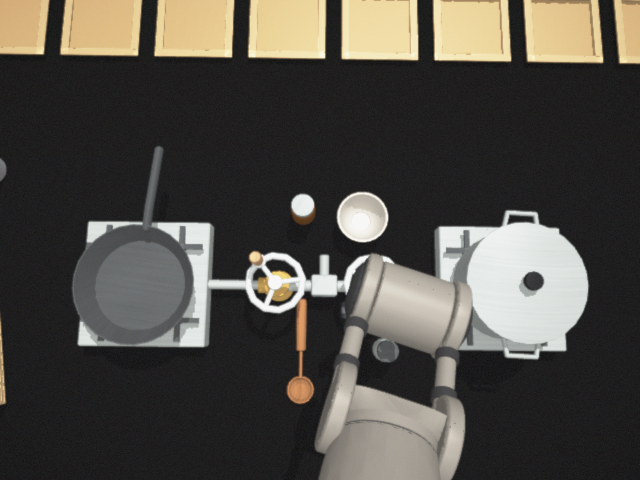

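The right handle is back on the robot side at (285,235) and still gripped. The left handle (top view (256,257)), pot, pan, bowl, jar, spoon and shaker appear at their starting pixels, so I'm handing in.

Run:
```python
from plant import robot
robot.job_done();print(robot.get_width(),robot.get_position(),robot.get_time_s())
```

```text
the job is handed in; nothing more can be done
the job is handed in; nothing more can be done
```

The pot was on the right burner, so I worked the right valve: I closed it clockwise to its stop, backed it off two turns and handed in while still gripping the handle.

- **Closing:** the wheel started at about 5.59 rad. It met its stop where predicted, at about 0.01 rad, with 24 N along the turn.
- **Backing off:** I counted 48 steps of 15° open. The last check put the wheel at about 12.58 rad (target 12.57), with the arm at rest.
- **Grip:** the gripper opening was 0.237 of full, about 20 mm, with the 22 mm handle between the fingers. I had no direct reading of the finger force on the handle.
- **Forces:** the wrist force stayed low, at most 24 N along the turn when it met the stop.
- **Surroundings:** the last pictures showed the other valve, the pot and pan, and the bowl, jar, spoon and shaker where they started.
- **Time:** about 33.5 s of the 61 s allowed.

No check failed or disagreed. The turning circle was about 1 mm off centre, which the grip absorbed. The robot gave no verdict and would take no readings after hand-in.

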